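# Cull the broken lid and hold the pendant mould shut

### The arm

A 6-joint arm with a two-finger parallel gripper is mounted at the origin on the work surface. World frame = base frame: x ahead of the robot, y to its left, z up, the work surface at z = 0. Lengths are in mm, angles in rad, forces in N, time in s.
With the tool pointing down it reaches from about 275 to 1000 mm from the base axis. Payload 8.4 kg.
Tool frame: the origin (TCP) lies midway between the tips of the shut fingers; the grasp point (between the pads) lies 19 mm behind it; z points along the fingers, y is the line along which they close (so a half turn about z gives the same grasp; the last joint's range is limited). The gripper opens to 85 mm and grips with 20 to 120 N. Pads are 22 mm wide; open, the fingers measure 114 mm over their backs; the gripper's body (76 mm by 85 mm) begins 54 mm behind the grasp point. The pads swing forward as they close: fully open they stand 13 mm farther back than shut.
Start: joints at [1.246, 0.353, 1.633, -0, 1.155, -0.002], TCP at [198.263, 592.722, 231.281] pointing down, gripper open.
Joint ranges: [-2.63, 2.63], [-0.92, 2.1], [0.06, 2.66], [-1.3, 4.44], [0, 2.69], [-3.02, 3.02]. Speed limits (rad/s): [2.22, 2.22, 2.79, 3.14, 3.14, 3.14].

### API

Orientations are given as [roll, pitch, yaw] about the fixed x, y, z axes, in that order (R = Rz(yaw) Ry(pitch) Rx(roll)).
In Python, from rig import monitor, imaging, r gives the robot as it stands.
- The arm moves only by the tool drive_tool, never from a script. Its argument "plan" is a list of rows, each an object of numbers: "x", "y", "z": the shift along the tool's x, y, z in units of 50 mm (1.0 is 50 mm); "ax", "ay", "az": the turn, a rotation vector about the tool's x, y, z in units of 6 degrees (1.0 is 6 degrees); "hand": the finger opening in mm, from 0 to 85.4. In form: [{"x": .., "y": .., "z": .., "ax": .., "ay": .., "az": .., "hand": ..}, ...]. A call has 1 to 8 rows; each row is the pose to reach, as a shift and turn from the pose commanded when the call began, along the tool's axes at that moment; what a row does not reach only later rows make up. A row lasts 1/10 s, in which the tool goes at most 50 mm and 8.59 degrees, less where a joint would pass 70% of its speed; a pose out of reach is approached as far as the arm can. A call with a gripper value outside its range is refused whole. The fingers move at their own pace and stop on an object; "grip_force" is the grip in N (left out, the last holds). Time passes only in rows, so rows that repeat a pose let the fingers close. It gives the time, the measured TCP pose, the force, the opening and the grip force at its end, in the units of the state.
- monitor.sense(): the state, without advancing time (a new reading comes with each control period).
- imaging.grab_frame(name): name is "side" or "top" or "wrist"; returns the picture (400x640x3 uint8, red, green, blue); there is no depth.
- imaging.camera_info(name): a dict with "mtx" (3x3 intrinsics, pixels), "R" (3x3) and "t" (3): a world point X has camera coordinates R X + t. Camera axes: x right, y down, z forward; pixel columns grow to the right and rows downward; lengths in mm; the calibration is good to about 2 mm. The wrist camera is an equidistant fisheye: a pixel r from the principal point sees the ray r / f radians off the axis. A picture is of the moment at which its call begins: read the wrist's pose just before it. camera_info takes no time and is no camera call; for the wrist camera it gives the pose at the moment of the call.
- r.sign_off(): hands the job in; it is judged then, once.
The state is a dict: "clock": time; "qpos": joint angles; "qvel": joint speeds; "joint_efforts": joint torques, N m; "eef_pos": TCP position; "tcp_rot": TCP orientation; "contact_force": force on the tool from outside, world axes, zero at the start; "wrist_torque": the same for the moment, N m; "opening": opening from 0.0 (shut) to 1.0 (fully open); "grasp_force": force on a finger pad.
Only numpy, scipy, OpenCV 4.12 (cv2) and the standard library are available. Lean on these libraries where they do the work, as an engineer would, in place of code of your own. Each camera call takes 0.05 s, during which the arm holds its last target. There are 200 camera calls.

### The job

One of the three loose mould lids on the table has a corner broken away: lay that one flat in the low white scrap tray and let go of it. Then take either sound lid by its rib, fit it on the two dowels of the mould base and press it down against the spring until it sits flush and level on the block; finish while still holding it firmly pressed shut (about 15 to 20 N), without letting go. Leave the spare sound lid and everything else on the table where they are.

Things in the scene. Friction and masses are not known exactly. Their poses are not given: they have to be found in the camera images.
- mould: Mould base, fixed: black foot 126 x 74 x 8 mm, on it an aluminium block 96 (x) x 52 (y) mm, its flat top face 30 mm above the table. Two steel dowels, 8 mm thick, stand 20 mm above that face at x = -36 and +36 mm, y = 0; their last 5 mm taper to a 3.6 mm tip. Origin: centre of the underside; x along the line of the dowels, z up. A shut lid lies on the face.
- mould_face (a point): Centre of the top face of the mould's block, 30 mm above the table, midway between the dowels.
- ejector (a joint): Sprung steel pad 30 x 20 mm in the middle of the mould's face. 0 = up, 5 mm above the face; 0.005 = pressed level with it. It pushes back with 6 N at 0 and 1 N more per mm (11 N when level), so a lid left alone rests 5 mm above the face and must be held down.
- lid_a: Sound mould lid, lying flat on the table: aluminium plate 96 (x) x 52 (y) x 12 mm; on its middle a grip rib 50 mm long (x), 16 wide (y), 26 high (38 mm in all). Origin: centre of the underside; x along the rib, z up. 0.15 to 0.29 kg. Two through holes of 11 mm at x = -36 and +36 mm, y = 0, slightly chamfered; all four corners whole. It fits either way round (half turn).
- lid_b: Sound mould lid, lying flat on the table: aluminium plate 96 (x) x 52 (y) x 12 mm; on its middle a grip rib 50 mm long (x), 16 wide (y), 26 high (38 mm in all). Origin: centre of the underside; x along the rib, z up. 0.15 to 0.29 kg. Two through holes of 11 mm at x = -36 and +36 mm, y = 0, slightly chamfered; all four corners whole. It fits either way round (half turn).
- broken_lid: Broken mould lid, lying flat on the table, same metal as the others: aluminium plate 96 (x) x 52 (y) x 12 mm; on its middle a grip rib 50 mm long (x), 16 wide (y), 26 high (38 mm in all). Origin: centre of the underside; x along the rib, z up. 0.15 to 0.29 kg. Only the hole at x = -36 mm is left: the corner at +x, +y is broken away (about 22 mm along x by 34 mm along y, with the other hole).
- scrap_tray: Low open white tray, fixed to the table, 165 (x) x 150 (y) x 30 mm high, walls 4 mm thick, inner floor 4 mm above the table. Origin: centre of the underside.
- spool: Wooden spool, 34 mm across, 36 mm high, standing between the mould and the tray. Bystander; origin at its underside.
- bead_l: Amber barrel bead 20 mm across, 18 mm high, standing between two lids. Bystander; origin at its underside.
- bead_r: The second such bead, between two other lids. Bystander.
- bowl: White bowl, 90 mm across, 35 mm high, behind the lids. Bystander; origin at its underside.
- pliers: Pliers 140 mm long with red grips, 12 mm high, lying behind the lids. Bystander; origin at its underside, near the pivot.
- mug: Blue mug 80 mm across, 85 mm high, to the right. Bystander; origin at its underside.
- jar: Glass jar 52 mm across, 65 mm high, with a brass cap, to the left. Bystander; origin at its underside.
Mind the look-alikes: they are no part of the job. What is shaped like the lid_a but blue is not meant. Leave any turquoise look-alike of the lid_b alone.

How it is judged:
By the outcome, as a careful person would: the job done as asked, in the order asked, and still so for the second after the job is handed in, while the arm keeps its last pose, push and grip.
It also fails if it takes over 58 s, if anything falls off the work surface, if the arm or the gripper's body presses on something with over 40 N, if the wrist force passes 120 N, or if a joint passes its speed limit or range.

## Working session

There is one attempt and no reset: what is moved stays moved. The work goes in short steps, Python scripts to look and compute and a tool call to move; the robot and the scene stay as the last step left them, time stands still between calls to the robot, and variables do not carry over. Pictures are saved under pics/ and viewed, at most 10 in all, crops included, and the job is handed in when it is done.

Besides the shell and the picture viewer there is one more tool, called after ">>>" as name(argument=value, ...) on one line, values as JSON. drive_tool: Moves the arm, as the interface text tells. Its arguments: {"type":"object","properties":{"plan":{"type":"array","items":{"type":"object","properties":{"x":{"type":"number"},"y":{"type":"number"},"z":{"type":"number"},"ax":{"type":"number"},"ay":{"type":"number"},"az":{"type":"number"},"hand":{"type":"number"}}}},"grip_force":{"type":"number"}},"required":["plan"]}

```bash
mkdir -p pics
python3 - <<'E'
from rig import monitor, imaging, r
import cv2
s=monitor.sense(); print({k:s[k] for k in('clock','eef_pos','tcp_rot','contact_force','opening')})
for n in('top','side'):
    cv2.imwrite(f'pics/{n}0.png',imaging.grab_frame(n)[:,:,::-1]); i=imaging.camera_info(n); print(n,i)
E
```

```text
{'clock': 0.0, 'eef_pos': array([198.09520752, 592.25637138, 230.55219658]), 'tcp_rot': array([-3.14017444e+00,  3.42113173e-06,  2.81879177e+00]), 'contact_force': array([-0.84132059, -0.88231962,  1.03797499]), 'opening': 1.001824720416599}
top {'mtx': array([[460.54499734,   0.        , 319.16821028],
       [  0.        , 460.54499734, 191.87594419],
       [  0.        ,   0.        ,   1.        ]]), 'R': array([[ 0.09394191, -0.99557155, -0.00349443],
       [-0.96995566, -0.0907325 , -0.22572913],
       [ 0.22441244,  0.02459487, -0.97418384]]), 't': array([ -39.65436943,  615.68069544, 1213.4683243 ])}
side {'mtx': array([[366.55499833,   0.        , 320.58709693],
       [  0.        , 366.55499833, 201.39747463],
       [  0.        ,   0.        ,   1.        ]]), 'R': array([[ 9.32623482e-01, -3.60850961e-01, -1.58751734e-04],
       [-2.38693507e-01, -6.16576070e-01, -7.50239534e-01],
       [ 2.70626775e-01,  6.99728900e-01, -6.61166103e-01]]), 't': array([-577.29737752,  185.2692712 ,  889.21626874])}
```

View pics/top0.png

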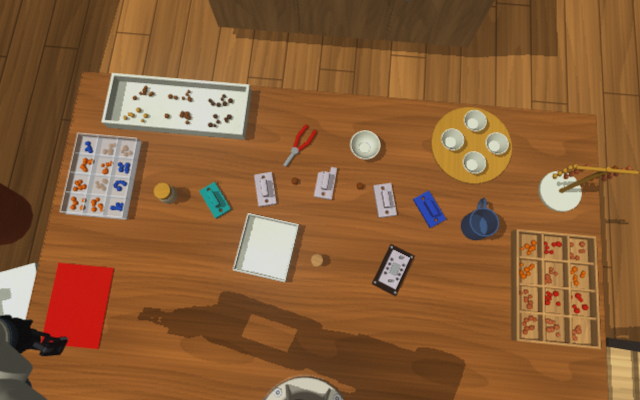

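View pics/side0.png

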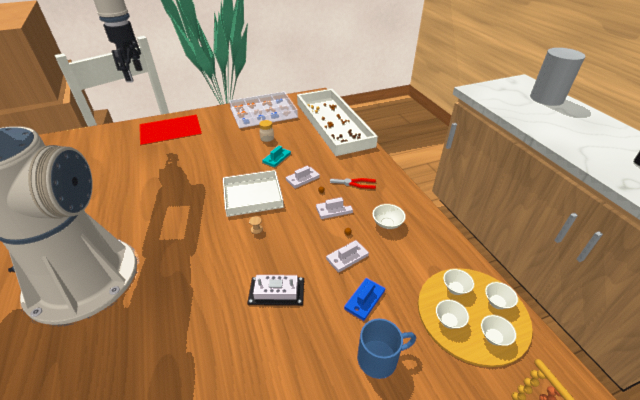

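The top view shows the grey lids near (265,189), (326,184) and (386,200), the mould at (394,270), the tray at (266,247) and the spool at (317,260). The middle lid looks broken, so I'll enlarge that area.

Run:
```python
import cv2
a=cv2.imread('pics/top0.png')[160:300,225:425]
cv2.imwrite('pics/crop0.png',cv2.resize(a,None,fx=4,fy=4,interpolation=cv2.INTER_CUBIC))
```

```text
(no output)
```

View pics/crop0.png

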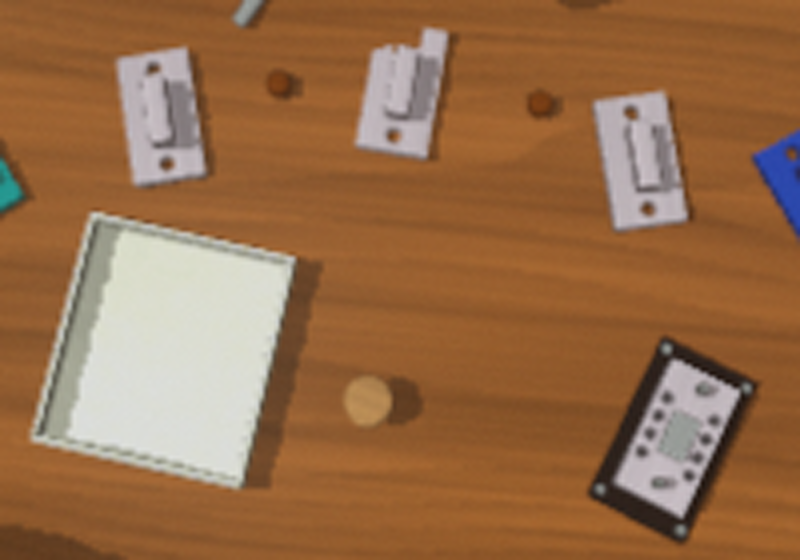

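```bash
cat > h.py <<'E'
import numpy as np, cv2
from scipy.spatial.transform import Rotation as Ro
from rig import monitor, imaging, r
def ray(name,uv,info=None):
    i=info or imaging.camera_info(name); K,R,t=i['mtx'],i['R'],i['t']
    uv=np.atleast_2d(uv).astype(float); p=np.c_[(uv[:,0]-K[0,2])/K[0,0],(uv[:,1]-K[1,2])/K[1,1]]
    if name=='wrist':
        th=np.linalg.norm(p,axis=1,keepdims=True); d=np.c_[p/np.maximum(th,1e-9)*np.sin(th),np.cos(th)]
    else: d=np.c_[p,np.ones(len(p))]
    return -R.T@t, d@R
def plane(name,uv,z,info=None):
    o,d=ray(name,uv,info); return (o+d*((z-o[2])/d[:,2])[:,None])[:,:2]
def proj(name,X,info):
    K,R,t=info['mtx'],info['R'],info['t']; c=np.atleast_2d(X)@R.T+t
    if name=='wrist':
        n=np.linalg.norm(c[:,:2],axis=1,keepdims=True); p=c[:,:2]/n*np.arctan2(n,c[:,2:])
    else: p=c[:,:2]/c[:,2:]
    return p*[K[0,0],K[1,1]]+[K[0,2],K[1,2]]
def pose():
    s=monitor.sense(); return np.array(s['eef_pos']),Ro.from_euler('xyz',s['tcp_rot'])
def go(p,yaw,frm=None):
    "relative move in plan units to TCP p, tool down with tool yaw (rad)"
    P,R=frm or pose(); T=Ro.from_euler('xyz',[np.pi,0,yaw])
    d=R.inv().apply(np.array(p)-P)/50; a=np.degrees((R.inv()*T).as_rotvec())/6
    print('shift',d.round(3),'turn',a.round(3))
E
python3 - <<'E'
from h import *
c=lambda q:(np.array(q)+.5)/4-.5+[225,160]
i=imaging.camera_info('top')
Q={'A':([(116,59),(186,48),(208,175),(137,186)],12),'R':([(594,101),(664,92),(688,218),(616,229)],12),'B':([(356,146),(431,158),(448,32)],12),
'mould':([(665,341),(757,386),(681,540),(591,492)],8),'tray':([(93,213),(297,259),(241,487),(32,438)],30),
'beads':([(279,84),(541,104)],9),'spool':([(368,400)],36)}
for k,(q,z) in Q.items():
    w=plane('top',c(q),z,i); print(k,w.round(0).tolist(),'mean',w.mean(0).round(1), 'lens',np.linalg.norm(np.diff(w,axis=0),axis=1).round(0))
    if k=='B': print('centre',((w[0]+w[2])/2).round(1))
    if len(w)>2:
        d=w[1]-w[2]; print('  long yaw',np.degrees(np.arctan2(d[1],d[0])).round(1))
print(imaging.camera_info('wrist'),pose()[0])
E
```

```text
A [[665.0, 217.0], [678.0, 166.0], [585.0, 139.0], [572.0, 190.0]] mean [624.7 178. ] lens [52. 97. 52.]
  long yaw 16.2
R [[666.0, -136.0], [677.0, -186.0], [585.0, -209.0], [572.0, -158.0]] mean [ 625.2 -172.2] lens [52. 95. 53.]
  long yaw 13.9
B [[616.0, 34.0], [612.0, -21.0], [708.0, -25.0]] mean [645.4  -3.7] lens [55. 96.]
centre [662.    4.8]
  long yaw 177.5
mould [[496.0, -198.0], [470.0, -265.0], [359.0, -218.0], [385.0, -153.0]] mean [ 427.5 -208.4] lens [ 72. 121.  70.]
  long yaw -23.1
tray [[546.0, 216.0], [527.0, 67.0], [365.0, 89.0], [385.0, 237.0]] mean [455.7 152.4] lens [149. 163. 149.]
  long yaw -7.7
beads [[658.0, 95.0], [661.0, -97.0]] mean [659.3  -1. ] lens [193.]
spool [[432.0, 8.0]] mean [432.2   7.9] lens []
{'mtx': array([[309.70691629,   0.        , 318.28285505],
       [  0.        , 309.70691629, 203.87816936],
       [  0.        ,   0.        ,   1.        ]]), 'R': array([[ 0.31743148,  0.9482807 , -0.00098108],
       [ 0.89997283, -0.30093437,  0.31541624],
       [ 0.29880789, -0.10100599, -0.94895292]]), 't': array([-624.46696214,  -41.75779698,  380.40917134])} [198.1398702  592.32319708 230.63943974]
```

```bash
python3 -c "
from h import *
go([662,5,150],np.radians(177.5))"
```

```text
shift [-12.524  -8.195   1.623] turn [-1.200e-02 -1.000e-03 -2.666e+00]
```

>>> drive_tool(plan=[{"x": -12.52, "y": -8.2, "z": 1.62, "az": -2.67, "hand": 50}, {"x": -12.52, "y": -8.2, "z": 1.62, "az": -2.67, "hand": 50}, {"x": -12.52, "y": -8.2, "z": 1.62, "az": -2.67, "hand": 50}, {"x": -12.52, "y": -8.2, "z": 1.62, "az": -2.67, "hand": 50}, {"x": -12.52, "y": -8.2, "z": 1.62, "az": -2.67, "hand": 50}, {"x": -12.52, "y": -8.2, "z": 1.62, "az": -2.67, "hand": 50}, {"x": -12.52, "y": -8.2, "z": 1.62, "az": -2.67, "hand": 50}, {"x": -12.52, "y": -8.2, "z": 1.62, "az": -2.67, "hand": 50}])

```text
invalid input
```

```bash
python3 -c "
from h import *
go([662,5,150],np.radians(177.5));print(pose()[0])"
```

```text
shift [-12.524  -8.195   1.623] turn [-1.200e-02 -1.000e-03 -2.666e+00]
[198.1398702  592.32319708 230.63943974]
```

>>> drive_tool(plan=[{"x": -0.85, "y": -0.53, "z": 0, "ax": 0, "ay": 0, "az": -0.5, "hand": 50}, {"x": -1.7, "y": -1.06, "z": 0, "ax": 0, "ay": 0, "az": -1, "hand": 50}, {"x": -2.55, "y": -1.6, "z": 0, "ax": 0, "ay": 0, "az": -1.5, "hand": 50}, {"x": -3.4, "y": -2.1, "z": 0, "ax": 0, "ay": 0, "az": -2, "hand": 50}, {"x": -4.2, "y": -2.7, "z": 0, "ax": 0, "ay": 0, "az": -2.67, "hand": 50}, {"x": -5, "y": -3.2, "z": 0.3, "ax": 0, "ay": 0, "az": -2.67, "hand": 50}, {"x": -5.8, "y": -3.8, "z": 0.5, "ax": 0, "ay": 0, "az": -2.67, "hand": 50}, {"x": -6.6, "y": -4.3, "z": 0.7, "ax": 0, "ay": 0, "az": -2.67, "hand": 50}])

```text
clock: 0.9
eef_pos: [443.5, 282.1, 195.8]
tcp_rot: [-3.141, -0.0, 3.099]
contact_force: [1.2, 1.1, 0.2]
opening: 0.586
grasp_force: 0.0
```

```bash
python3 -c "
from h import *
go([662,5,150],np.radians(177.5));print(pose()[0])"
```

```text
shift [-4.606 -5.349  0.916] turn [-0.002 -0.003  0.006]
[443.45236277 282.13332844 195.79572782]
```

>>> drive_tool(plan=[{"x": -4.6, "y": -5.35, "z": 0.92, "ax": 0, "ay": 0, "az": 0, "hand": 50}, {"x": -4.6, "y": -5.35, "z": 0.92, "ax": 0, "ay": 0, "az": 0, "hand": 50}, {"x": -4.6, "y": -5.35, "z": 0.92, "ax": 0, "ay": 0, "az": 0, "hand": 50}, {"x": -4.6, "y": -5.35, "z": 0.92, "ax": 0, "ay": 0, "az": 0, "hand": 50}, {"x": -4.6, "y": -5.35, "z": 0.92, "ax": 0, "ay": 0, "az": 0, "hand": 50}, {"x": -4.6, "y": -5.35, "z": 0.92, "ax": 0, "ay": 0, "az": 0, "hand": 50}, {"x": -4.6, "y": -5.35, "z": 0.92, "ax": 0, "ay": 0, "az": 0, "hand": 50}, {"x": -4.6, "y": -5.35, "z": 0.92, "ax": 0, "ay": 0, "az": 0, "hand": 50}])

```text
clock: 1.7
eef_pos: [663.6, 2.4, 149.0]
tcp_rot: [-3.14, 0.001, 3.095]
contact_force: [-0.1, -0.4, -0.2]
opening: 0.587
grasp_force: 0.0
```

```bash
cat >> h.py <<'E'
def snap(n):
    p=pose(); i=imaging.camera_info('wrist'); im=imaging.grab_frame('wrist')[:,:,::-1]
    cv2.imwrite(f'pics/{n}.png',im); np.savez(f'pics/{n}.npz',p=p[0],q=p[1].as_euler('xyz'),**i); print(p[0].round(1),p[1].as_euler('xyz').round(4))
E
python3 -c "
from h import *
snap('w1')"
```

```text
[663.6   2.4 149. ] [-3.1404e+00  6.0000e-04  3.0950e+00]
```

View pics/w1.png

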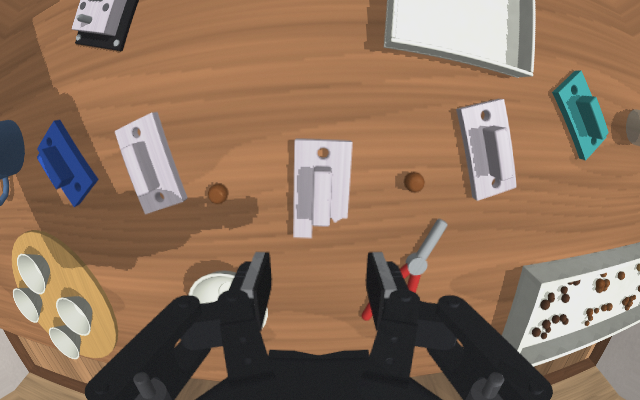

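Broken lid confirmed in the middle: hole at (323,153), missing corner at lower right. Sound lids are at (150,163) and (488,149).

Run:
```python
from h import *
i=dict(np.load('pics/w1.npz'))
for k,q in {'B':[(294,139),(352,142),(293,237)],'R':[(115,130),(154,112),(186,203),(146,214)],'A':[(458,108),(504,99),(517,189),(474,200)]}.items():
    w=plane('wrist',q,12,i); print(k,w.round(0).tolist(),'mean',w.mean(0).round(1),np.linalg.norm(np.diff(w,axis=0),axis=1).round(0))
    if k=='B':
        print('centre',((w[1]+w[2])/2).round(1)); d=w[2]-w[0]
    else: d=w[2]-w[1]
    print(np.degrees(np.arctan2(d[1],d[0])))
print('hole',plane('wrist',(323,153),12,i))
```

```text
B [[614.0, -17.0], [619.0, 35.0], [710.0, -25.0]] mean [647.5  -2.6] [ 53. 109.]
centre [664.4   4.9]
-4.559933853103741
R [[585.0, -207.0], [574.0, -155.0], [669.0, -132.0], [679.0, -185.0]] mean [ 627.1 -169.7] [53. 98. 53.]
13.233063032279464
A [[587.0, 139.0], [574.0, 193.0], [670.0, 219.0], [680.0, 163.0]] mean [627.6 178.3] [55. 98. 56.]
15.180506103738658
hole [[627.93361738   8.16982774]]
```

```bash
python3 -c "
from h import *
go([664,5,14],np.radians(175.5))"
```

```text
shift [-0.031  0.026  2.701] turn [-0.005 -0.006  0.306]
```

>>> drive_tool(plan=[{"x": -0.03, "y": 0.03, "z": 0.8, "ax": 0, "ay": 0, "az": 0.3, "hand": 50}, {"x": -0.03, "y": 0.03, "z": 1.6, "ax": 0, "ay": 0, "az": 0.3, "hand": 50}, {"x": -0.03, "y": 0.03, "z": 2.3, "ax": 0, "ay": 0, "az": 0.3, "hand": 50}, {"x": -0.03, "y": 0.03, "z": 2.5, "ax": 0, "ay": 0, "az": 0.3, "hand": 50}, {"x": -0.03, "y": 0.03, "z": 2.66, "ax": 0, "ay": 0, "az": 0.3, "hand": 50}, {"x": -0.03, "y": 0.03, "z": 2.68, "ax": 0, "ay": 0, "az": 0.3, "hand": 50}])

```text
clock: 2.35
eef_pos: [663.0, 9.0, 16.7]
tcp_rot: [3.141, 0.0, 3.067]
contact_force: [0.3, -0.2, 0.9]
opening: 0.586
grasp_force: 0.0
```

>>> drive_tool(plan=[{"x": 0, "y": 0, "z": 0, "ax": 0, "ay": 0, "az": 0, "hand": 5}, {"x": 0, "y": 0, "z": 0, "ax": 0, "ay": 0, "az": 0, "hand": 5}, {"x": 0, "y": 0, "z": 0, "ax": 0, "ay": 0, "az": 0, "hand": 5}, {"x": 0, "y": 0, "z": 0, "ax": 0, "ay": 0, "az": 0, "hand": 5}, {"x": 0, "y": 0, "z": 0, "ax": 0, "ay": 0, "az": 0, "hand": 5}, {"x": 0, "y": 0, "z": 0, "ax": 0, "ay": 0, "az": 0, "hand": 5}, {"x": 0, "y": 0, "z": 0, "ax": 0, "ay": 0, "az": 0, "hand": 5}, {"x": 0, "y": 0, "z": 0, "ax": 0, "ay": 0, "az": 0, "hand": 5}], grip_force=50)

```text
clock: 3.15
eef_pos: [664.1, 8.3, 18.1]
tcp_rot: [3.141, 0.003, 3.067]
contact_force: [-1.9, -0.7, 6.9]
opening: 0.177
grasp_force: 50.7
```

>>> drive_tool(plan=[{"x": 0, "y": 0, "z": -0.2, "ax": 0, "ay": 0, "az": 0, "hand": 5}, {"x": 0, "y": 0, "z": -0.6, "ax": 0, "ay": 0, "az": 0, "hand": 5}, {"x": 0, "y": 0, "z": -1.2, "ax": 0, "ay": 0, "az": 0, "hand": 5}, {"x": 0, "y": 0, "z": -1.8, "ax": 0, "ay": 0, "az": 0, "hand": 5}, {"x": 0, "y": 0, "z": -2.2, "ax": 0, "ay": 0, "az": 0, "hand": 5}, {"x": 0, "y": 0, "z": -2.2, "ax": 0, "ay": 0, "az": 0, "hand": 5}, {"x": 0, "y": 0, "z": -2.2, "ax": 0, "ay": 0, "az": 0, "hand": 5}])

```text
clock: 3.85
eef_pos: [662.6, 8.4, 126.3]
tcp_rot: [3.142, 0.0, 3.067]
contact_force: [-0.2, 0.1, -3.5]
opening: 0.17
grasp_force: 49.4
```

```bash
python3 -c "
from h import *
snap('w2')
s=monitor.sense();print(s['contact_force'],s['wrist_torque'],s['opening'])
go([456,152,110],np.radians(172))"
```

```text
[662.6   8.4 126.3] [3.1415e+00 3.0000e-04 3.0669e+00]
[ 0.22631949  0.03546874 -2.66342305] [-0.02010668  0.01017753  0.01594405] 0.17389963694710825
shift [4.321 2.557 0.313] turn [-0.002 -0.014  0.62 ]
```

View pics/w2.png

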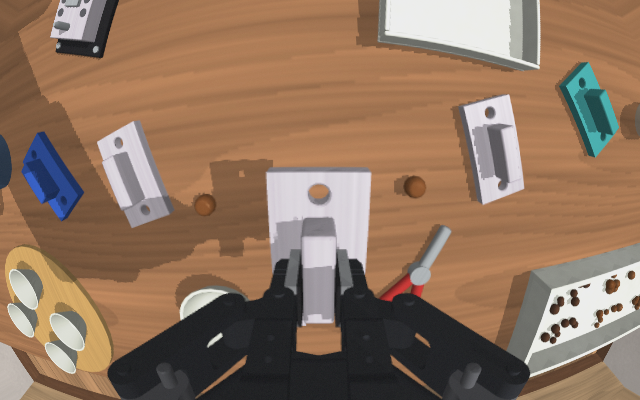

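The wrist view shows the broken lid held level by its rib, with the hole at (319,193) and the neighbours untouched. Next, the tray.

>>> drive_tool(plan=[{"x": 0.6, "y": 0.36, "z": 0, "ax": 0, "ay": 0, "az": 0.1, "hand": 5}, {"x": 1.2, "y": 0.72, "z": 0.05, "ax": 0, "ay": 0, "az": 0.2, "hand": 5}, {"x": 1.9, "y": 1.1, "z": 0.1, "ax": 0, "ay": 0, "az": 0.3, "hand": 5}, {"x": 2.6, "y": 1.5, "z": 0.15, "ax": 0, "ay": 0, "az": 0.4, "hand": 5}, {"x": 3.3, "y": 1.95, "z": 0.2, "ax": 0, "ay": 0, "az": 0.5, "hand": 5}, {"x": 3.9, "y": 2.3, "z": 0.3, "ax": 0, "ay": 0, "az": 0.6, "hand": 5}, {"x": 4.32, "y": 2.56, "z": 0.3, "ax": 0, "ay": 0, "az": 0.62, "hand": 5}, {"x": 4.32, "y": 2.56, "z": 0.3, "ax": 0, "ay": 0, "az": 0.62, "hand": 5}])

```text
clock: 4.7
eef_pos: [452.9, 152.8, 109.6]
tcp_rot: [-3.14, -0.005, 3.004]
contact_force: [-0.2, -0.0, -2.4]
opening: 0.171
grasp_force: 49.5
```

>>> drive_tool(plan=[{"x": 0, "y": 0, "z": 0.4, "ax": 0, "ay": 0, "az": 0, "hand": 5}, {"x": 0, "y": 0, "z": 0.8, "ax": 0, "ay": 0, "az": 0, "hand": 5}, {"x": 0, "y": 0, "z": 1.2, "ax": 0, "ay": 0, "az": 0, "hand": 5}, {"x": 0, "y": 0, "z": 1.5, "ax": 0, "ay": 0, "az": 0, "hand": 5}, {"x": 0, "y": 0, "z": 1.6, "ax": 0, "ay": 0, "az": 0, "hand": 5}, {"x": 0, "y": 0, "z": 1.6, "ax": 0, "ay": 0, "az": 0, "hand": 5}])

```text
clock: 5.3
eef_pos: [456.5, 151.6, 30.2]
tcp_rot: [-3.141, -0.002, 3.002]
contact_force: [-0.7, 0.2, -3.4]
opening: 0.176
grasp_force: 49.4
```

Still free (about 8 mm to go).

>>> drive_tool(plan=[{"x": 0, "y": 0, "z": 0.07, "ax": 0, "ay": 0, "az": 0, "hand": 5}, {"x": 0, "y": 0, "z": 0.12, "ax": 0, "ay": 0, "az": 0, "hand": 5}, {"x": 0, "y": 0, "z": 0.15, "ax": 0, "ay": 0, "az": 0, "hand": 5}, {"x": 0, "y": 0, "z": 0.15, "ax": 0, "ay": 0, "az": 0, "hand": 5}])

```text
clock: 5.7
eef_pos: [457.1, 152.2, 23.9]
tcp_rot: [3.141, 0.0, 3.002]
contact_force: [-0.9, -0.1, -3.0]
opening: 0.177
grasp_force: 49.4
```

>>> drive_tool(plan=[{"x": 0, "y": 0, "z": 0.03, "ax": 0, "ay": 0, "az": 0, "hand": 5}, {"x": 0, "y": 0, "z": 0.05, "ax": 0, "ay": 0, "az": 0, "hand": 5}, {"x": 0, "y": 0, "z": 0.05, "ax": 0, "ay": 0, "az": 0, "hand": 5}])

```text
clock: 6.0
eef_pos: [457.2, 152.2, 22.0]
tcp_rot: [3.141, 0.0, 3.002]
contact_force: [-3.5, -0.8, 9.7]
opening: 0.178
grasp_force: 51.1
```

>>> drive_tool(plan=[{"x": 0, "y": 0, "z": 0, "ax": 0, "ay": 0, "az": 0, "hand": 45}, {"x": 0, "y": 0, "z": 0, "ax": 0, "ay": 0, "az": 0, "hand": 45}, {"x": 0, "y": 0, "z": 0, "ax": 0, "ay": 0, "az": 0, "hand": 45}, {"x": 0, "y": 0, "z": -0.1, "ax": 0, "ay": 0, "az": 0, "hand": 45}, {"x": 0, "y": 0, "z": -0.6, "ax": 0, "ay": 0, "az": 0, "hand": 45}, {"x": 0, "y": 0, "z": -1.4, "ax": 0, "ay": 0, "az": 0, "hand": 45}, {"x": 0, "y": 0, "z": -2.2, "ax": 0, "ay": 0, "az": 0, "hand": 45}, {"x": 0, "y": 0, "z": -2.4, "ax": 0, "ay": 0, "az": 0, "hand": 45}])

```text
clock: 6.8
eef_pos: [459.1, 152.9, 145.4]
tcp_rot: [3.139, 0.006, 3.002]
contact_force: [-0.1, 0.1, -0.0]
opening: 0.529
grasp_force: 0.0
```

```bash
python3 -c "
from h import *
snap('w3')
go([626,-171,140],np.radians(193.5))"
```

```text
[459.1 152.9 145.4] [3.1389 0.0055 3.002 ]
shift [-4.207 -5.949  0.109] turn [ 0.016  0.057 -3.583]
```

View pics/w3.png

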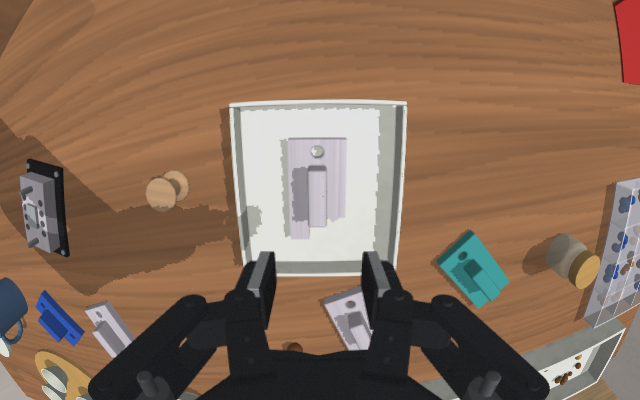

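The broken lid lies flat in the tray at (317,188). Now to the right-hand sound lid.

>>> drive_tool(plan=[{"x": -0.6, "y": -0.8, "z": 0.1, "ax": 0, "ay": 0, "az": -0.5, "hand": 45}, {"x": -1.2, "y": -1.6, "z": 0.1, "ax": 0, "ay": 0, "az": -1, "hand": 45}, {"x": -1.8, "y": -2.5, "z": 0.1, "ax": 0, "ay": 0, "az": -1.6, "hand": 45}, {"x": -2.4, "y": -3.4, "z": 0.1, "ax": 0, "ay": 0, "az": -2.2, "hand": 45}, {"x": -3, "y": -4.2, "z": 0.1, "ax": 0, "ay": 0, "az": -2.8, "hand": 45}, {"x": -3.6, "y": -5, "z": 0.1, "ax": 0, "ay": 0, "az": -3.3, "hand": 45}, {"x": -4.2, "y": -5.95, "z": 0.1, "ax": 0, "ay": 0, "az": -3.58, "hand": 45}, {"x": -4.2, "y": -5.95, "z": 0.1, "ax": 0, "ay": 0, "az": -3.58, "hand": 45}])

```text
clock: 7.65
eef_pos: [624.7, -175.9, 134.8]
tcp_rot: [-3.141, -0.0, -2.908]
contact_force: [0.3, 0.2, -0.7]
opening: 0.529
grasp_force: 0.0
```

>>> drive_tool(plan=[{"x": 0, "y": 0, "z": 0, "ax": 0, "ay": 0, "az": 0, "hand": 45}, {"x": 0, "y": 0, "z": 0, "ax": 0, "ay": 0, "az": 0, "hand": 45}, {"x": 0, "y": 0, "z": 0, "ax": 0, "ay": 0, "az": 0, "hand": 45}])

```text
clock: 7.95
eef_pos: [622.5, -170.1, 135.6]
tcp_rot: [3.14, -0.001, -2.905]
contact_force: [0.2, 0.1, 0.2]
opening: 0.53
grasp_force: 0.0
```

```bash
python3 -c "
from h import *
snap('w4')
go([626,-171,140],np.radians(193.5))"
```

```text
[ 622.5 -170.1  135.6] [ 3.1405e+00 -1.4000e-03 -2.9054e+00]
shift [-0.058 -0.033 -0.081] turn [ 0.007 -0.009  0.009]
```

View pics/w4.png

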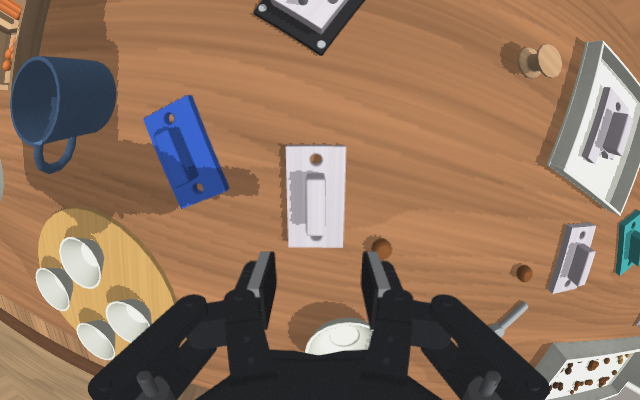

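Run:
```python
from h import *
i=dict(np.load('pics/w4.npz'))
w=plane('wrist',[(286,145),(347,145),(343,248),(289,248)],12,i); print(w.round(1).tolist(),w.mean(0))
h=plane('wrist',[(316,159),(315.5,238)],12,i); print(h,h.mean(0)); d=h[1]-h[0]
for d in (d,w[2]-w[1],w[3]-w[0]): print(np.degrees(np.arctan2(d[1],d[0])))
c=(w.mean(0)+h.mean(0))/2
go([*c,16],np.radians(193.5))
```

```text
[[584.8, -208.1], [572.5, -156.7], [668.4, -134.8], [680.6, -185.3]] [ 626.58232865 -171.21454778]
[[ 590.94344066 -179.90112326]
 [ 664.17961959 -162.94954616]] [ 627.56153012 -171.42533471]
13.032434003728136
12.878195806312629
13.40363210624663
shift [-0.08  -0.046  2.399] turn [ 0.007 -0.009  0.009]
```

>>> drive_tool(plan=[{"x": -0.08, "y": -0.05, "z": 0.6, "ax": 0, "ay": 0, "az": 0, "hand": 45}, {"x": -0.08, "y": -0.05, "z": 1.2, "ax": 0, "ay": 0, "az": -0.03, "hand": 45}, {"x": -0.08, "y": -0.05, "z": 1.8, "ax": 0, "ay": 0, "az": -0.03, "hand": 45}, {"x": -0.08, "y": -0.05, "z": 2.2, "ax": 0, "ay": 0, "az": -0.03, "hand": 45}, {"x": -0.08, "y": -0.05, "z": 2.36, "ax": 0, "ay": 0, "az": -0.03, "hand": 45}, {"x": -0.08, "y": -0.05, "z": 2.36, "ax": 0, "ay": 0, "az": -0.03, "hand": 45}, {"x": -0.08, "y": -0.05, "z": 2.36, "ax": 0, "ay": 0, "az": -0.03, "hand": 45}])

```text
clock: 8.7
eef_pos: [628.7, -172.8, 19.4]
tcp_rot: [-3.141, 0.001, -2.902]
contact_force: [-0.1, 0.3, 0.6]
opening: 0.527
grasp_force: 0.0
```

>>> drive_tool(plan=[{"x": 0, "y": 0, "z": 0, "ax": 0, "ay": 0, "az": 0, "hand": 5}, {"x": 0, "y": 0, "z": 0, "ax": 0, "ay": 0, "az": 0, "hand": 5}, {"x": 0, "y": 0, "z": 0, "ax": 0, "ay": 0, "az": 0, "hand": 5}, {"x": 0, "y": 0, "z": 0, "ax": 0, "ay": 0, "az": 0, "hand": 5}, {"x": 0, "y": 0, "z": 0, "ax": 0, "ay": 0, "az": 0, "hand": 5}, {"x": 0, "y": 0, "z": 0, "ax": 0, "ay": 0, "az": 0, "hand": 5}], grip_force=90)

```text
clock: 9.3
eef_pos: [628.8, -173.3, 19.8]
tcp_rot: [-3.141, 0.002, -2.903]
contact_force: [-1.3, 1.9, 6.5]
opening: 0.162
grasp_force: 88.7
```

>>> drive_tool(plan=[{"x": 0, "y": 0, "z": -0.2, "ax": 0, "ay": 0, "az": 0, "hand": 5}, {"x": 0, "y": 0, "z": -0.6, "ax": 0, "ay": 0, "az": 0, "hand": 5}, {"x": 0, "y": 0, "z": -1.2, "ax": 0, "ay": 0, "az": 0, "hand": 5}, {"x": 0, "y": 0, "z": -1.8, "ax": 0, "ay": 0, "az": 0, "hand": 5}, {"x": 0, "y": 0, "z": -2, "ax": 0, "ay": 0, "az": 0, "hand": 5}, {"x": 0, "y": 0, "z": -2, "ax": 0, "ay": 0, "az": 0, "hand": 5}, {"x": 0, "y": 0, "z": -2, "ax": 0, "ay": 0, "az": 0, "hand": 5}])

```text
clock: 10.0
eef_pos: [627.4, -173.0, 117.4]
tcp_rot: [3.141, -0.001, -2.903]
contact_force: [0.1, -1.0, -1.7]
opening: 0.163
grasp_force: 88.0
```

```bash
python3 -c "
from h import *
snap('w5')
s=monitor.sense();print(s['contact_force'],s['wrist_torque'],s['opening'])
go([427.5,-208.5,118],np.radians(157))"
```

```text
[ 627.4 -173.   117.4] [ 3.1411e+00 -9.0000e-04 -2.9031e+00]
[-0.52881986  0.12409896 -1.38602102] [-0.04527465 -0.03422352 -0.04556923] 0.15944785305291587
shift [ 4.045  0.251 -0.016] turn [ 4.00e-03 -2.10e-02  6.11e+00]
```

```bash
python3 -c "
from h import *
go([533,-253,125],np.radians(157));print(plane('top',(480,225),85))"
```

```text
shift [ 2.205 -1.112 -0.161] turn [ 4.00e-03 -2.10e-02  6.11e+00]
[[ 562.23624674 -424.28140991]]
```

>>> drive_tool(plan=[{"x": 0.4, "y": -0.2, "z": -0.05, "ax": 0, "ay": 0, "az": 0.9, "hand": 5}, {"x": 0.8, "y": -0.4, "z": -0.1, "ax": 0, "ay": 0, "az": 1.9, "hand": 5}, {"x": 1.2, "y": -0.6, "z": -0.15, "ax": 0, "ay": 0, "az": 2.9, "hand": 5}, {"x": 1.6, "y": -0.8, "z": -0.15, "ax": 0, "ay": 0, "az": 4, "hand": 5}, {"x": 1.9, "y": -1, "z": -0.15, "ax": 0, "ay": 0, "az": 5, "hand": 5}, {"x": 2.2, "y": -1.1, "z": -0.15, "ax": 0, "ay": 0, "az": 5.8, "hand": 5}, {"x": 2.2, "y": -1.1, "z": -0.15, "ax": 0, "ay": 0, "az": 6.11, "hand": 5}, {"x": 2.2, "y": -1.1, "z": -0.15, "ax": 0, "ay": 0, "az": 6.11, "hand": 5}])

```text
clock: 10.85
eef_pos: [532.9, -252.5, 124.2]
tcp_rot: [3.141, -0.003, 2.739]
contact_force: [0.5, -0.1, -1.7]
opening: 0.161
grasp_force: 88.0
```

>>> drive_tool(plan=[{"x": 0, "y": 0, "z": 0, "ax": 0, "ay": 0, "az": 0, "hand": 5}, {"x": 0, "y": 0, "z": 0, "ax": 0, "ay": 0, "az": 0, "hand": 5}, {"x": 0, "y": 0, "z": 0, "ax": 0, "ay": 0, "az": 0, "hand": 5}])

```text
clock: 11.15
eef_pos: [534.2, -252.3, 125.5]
tcp_rot: [-3.142, -0.0, 2.741]
contact_force: [-0.1, 0.1, -2.3]
opening: 0.159
grasp_force: 88.0
```

```bash
python3 -c "
from h import *
snap('w6')
im=cv2.imread('pics/w6.png')[60:360,120:520]
cv2.imwrite('pics/w6c.png',cv2.resize(im,None,fx=2,fy=2,interpolation=cv2.INTER_CUBIC))"
```

```text
[ 534.2 -252.3  125.5] [-3.1416e+00 -4.0000e-04  2.7413e+00]
```

View pics/w6c.png

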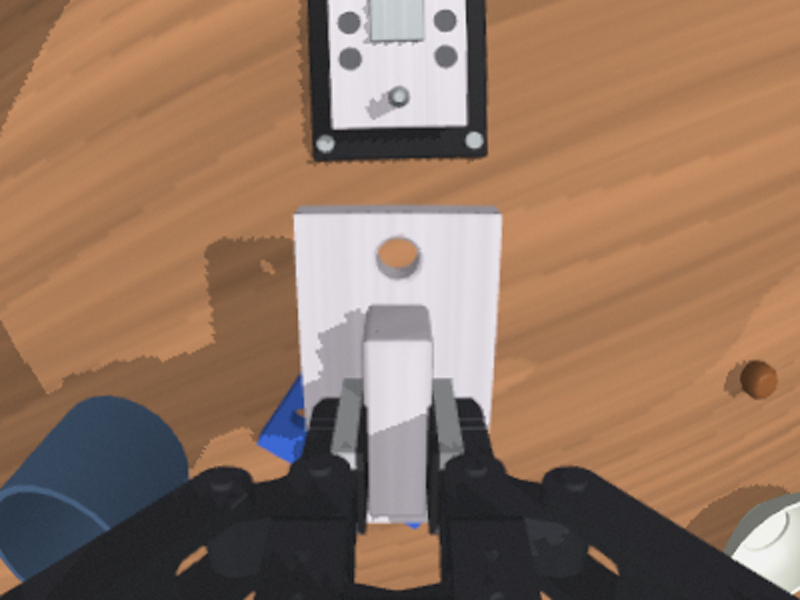

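```bash
python3 -c "
from h import *
im=cv2.imread('pics/w6.png')[0:150,220:420]
cv2.imwrite('pics/w6d.png',cv2.resize(im,None,fx=4,fy=4,interpolation=cv2.INTER_CUBIC))"
```

```text
(no output)
```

View pics/w6d.png

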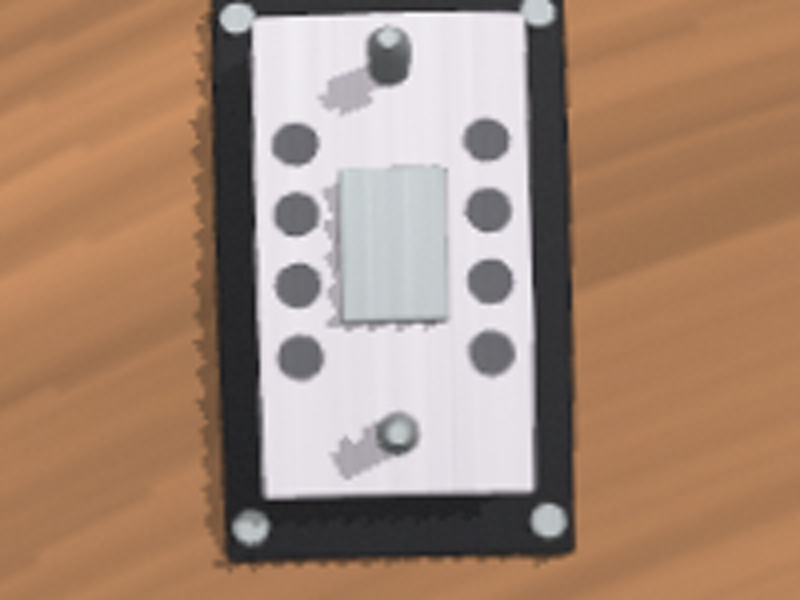

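Run:
```python
from h import *
i=dict(np.load('pics/w6.npz')); P=i['p']; yaw=i['q'][2]
f=lambda q,s,o:(np.array(q)+.5)/s-.5+o
ang=lambda d:np.degrees(np.arctan2(d[1],d[0]))
t=plane('wrist',f([(389,36),(398,428)],4,[220,0]),50,i); b=plane('wrist',f([(253,17),(526,13),(534,492),(266,497)],4,[220,0]),30,i)
c=plane('wrist',f([(295,144),(296,214),(298,285),(300,357),(486,139),(488,210),(490,281),(491,353)],4,[220,0]),30,i)
print('tips',t,t.mean(0),np.linalg.norm(t[0]-t[1]),ang(t[0]-t[1])); print('block',b.mean(0),ang(b[0]-b[3]),ang(b[1]-b[2]),np.linalg.norm(b[0]-b[3])); print('dots',c.mean(0),ang(c[0]-c[3]),ang(c[4]-c[7]))
zt=P[2]-19.7+12
h=plane('wrist',f([(398,256)],2,[120,60]),zt,i)[0]; e=plane('wrist',f([(294,213),(502,213),(493,425),(302,395)],2,[120,60]),zt,i)
R=Ro.from_euler('z',yaw).as_matrix()[:2,:2]
print('tool yaw',np.degrees(yaw),'hole in tool',(h-P[:2])@R,'edge in tool',(e-P[:2])@R)
```

```text
tips [[ 395.68587559 -194.47531335]
 [ 462.01097236 -220.86835614]] [ 428.84842398 -207.67183475] 71.38354971175052 158.3006852508378
block [ 429.4762052  -207.69203067] 158.4326746500584 158.0688059039591 95.74623796860811
dots [ 429.33849584 -207.99539718] 158.26906763354452 158.39113653088677
tool yaw 157.063321806204 hole in tool [38.7520933  -0.44709561] edge in tool [[ 49.99284686  25.52306439]
 [ 49.98371451 -26.42949044]
 [-10.74359387 -27.44430926]
 [ -0.96437712  26.13362699]]
```

Dowel tips at crop (389,36) and (398,428), pad clear at (394,243); lid hole at (319,188) full frame. Going above the mould.

```bash
python3 -c "
from h import *
go([431,-209,82],np.radians(158.3))"
```

```text
shift [ 2.24  -0.007  0.872] turn [ 0.    -0.002 -0.208]
```

>>> drive_tool(plan=[{"x": 0.4, "y": 0, "z": 0, "ax": 0, "ay": 0, "az": -0.2, "hand": 5}, {"x": 0.9, "y": 0, "z": 0, "ax": 0, "ay": 0, "az": -0.2, "hand": 5}, {"x": 1.4, "y": 0, "z": 0.1, "ax": 0, "ay": 0, "az": -0.2, "hand": 5}, {"x": 1.9, "y": 0, "z": 0.3, "ax": 0, "ay": 0, "az": -0.2, "hand": 5}, {"x": 2.24, "y": 0, "z": 0.6, "ax": 0, "ay": 0, "az": -0.2, "hand": 5}, {"x": 2.24, "y": 0, "z": 0.85, "ax": 0, "ay": 0, "az": -0.2, "hand": 5}, {"x": 2.24, "y": 0, "z": 0.85, "ax": 0, "ay": 0, "az": -0.2, "hand": 5}, {"x": 2.24, "y": 0, "z": 0.85, "ax": 0, "ay": 0, "az": -0.2, "hand": 5}])

```text
clock: 12.0
eef_pos: [432.3, -209.4, 83.5]
tcp_rot: [-3.142, 0.001, 2.761]
contact_force: [0.6, -0.5, -1.3]
opening: 0.165
grasp_force: 88.0
```

>>> drive_tool(plan=[{"x": 0, "y": 0, "z": 0, "ax": 0, "ay": 0, "az": 0, "hand": 5}, {"x": 0, "y": 0, "z": 0, "ax": 0, "ay": 0, "az": 0, "hand": 5}])

```text
clock: 12.2
eef_pos: [432.0, -209.3, 83.7]
tcp_rot: [-3.142, 0.001, 2.761]
contact_force: [0.3, -0.1, -1.3]
opening: 0.165
grasp_force: 88.0
```

```bash
python3 -c "
from h import *
for _ in range(4): p,q=pose(); print(p.round(1)); snap('w7')
go([431,-209,72],np.radians(158.3))
s=monitor.sense(); print(s['contact_force'],s['wrist_torque'])
im=cv2.imread('pics/w7.png')[130:280,220:420]
cv2.imwrite('pics/w7c.png',cv2.resize(im,None,fx=4,fy=4,interpolation=cv2.INTER_CUBIC))"
```

```text
[ 432.  -209.3   83.7]
[ 432.  -209.3   83.7] [-3.1415e+00  1.2000e-03  2.7613e+00]
[ 431.8 -209.2   83.7]
[ 431.8 -209.2   83.7] [-3.1415e+00  1.1000e-03  2.7613e+00]
[ 431.6 -209.1   83.6]
[ 431.6 -209.1   83.6] [-3.1415e+00  7.0000e-04  2.7613e+00]
[ 431.4 -209.    83.6]
[ 431.4 -209.    83.6] [-3.1415e+00  6.0000e-04  2.7613e+00]
shift [ 0.005 -0.003  0.23 ] turn [-0.001  0.005 -0.015]
[-0.01752009 -0.04139035 -1.68314852] [-0.00945844 -0.01508186 -0.01859456]
```

>>> drive_tool(plan=[{"x": 0, "y": 0, "z": 0.1, "ax": 0, "ay": 0, "az": 0, "hand": 5}, {"x": 0, "y": 0, "z": 0.2, "ax": 0, "ay": 0, "az": 0, "hand": 5}, {"x": 0, "y": 0, "z": 0.26, "ax": 0, "ay": 0, "az": 0, "hand": 5}, {"x": 0, "y": 0, "z": 0.32, "ax": 0, "ay": 0, "az": 0, "hand": 5}, {"x": 0, "y": 0, "z": 0.36, "ax": 0, "ay": 0, "az": 0, "hand": 5}, {"x": 0, "y": 0, "z": 0.36, "ax": 0, "ay": 0, "az": 0, "hand": 5}])

```text
clock: 13.0
eef_pos: [430.8, -208.8, 65.0]
tcp_rot: [3.142, -0.001, 2.761]
contact_force: [0.2, 0.4, -1.5]
opening: 0.159
grasp_force: 88.0
```

>>> drive_tool(plan=[{"x": 0, "y": 0, "z": 0.05, "ax": 0, "ay": 0, "az": 0, "hand": 5}, {"x": 0, "y": 0, "z": 0.1, "ax": 0, "ay": 0, "az": 0, "hand": 5}, {"x": 0, "y": 0, "z": 0.15, "ax": 0, "ay": 0, "az": 0, "hand": 5}, {"x": 0, "y": 0, "z": 0.15, "ax": 0, "ay": 0, "az": 0, "hand": 5}])

```text
clock: 13.4
eef_pos: [430.8, -208.7, 57.4]
tcp_rot: [3.142, -0.001, 2.761]
contact_force: [-1.2, -0.4, -1.1]
opening: 0.157
grasp_force: 88.0
```

```bash
python3 -c "
from h import *
s=monitor.sense(); print(pose()[0],s['contact_force'],s['wrist_torque'])"
```

```text
[ 430.79404881 -208.73326768   57.44712727] [-1.15647319 -0.35684925 -1.13477066] [ 0.00599473  0.00629592 -0.01094144]
```

>>> drive_tool(plan=[{"x": 0, "y": 0, "z": 0.04, "ax": 0, "ay": 0, "az": 0, "hand": 5}, {"x": 0, "y": 0, "z": 0.07, "ax": 0, "ay": 0, "az": 0, "hand": 5}, {"x": 0, "y": 0, "z": 0.1, "ax": 0, "ay": 0, "az": 0, "hand": 5}, {"x": 0, "y": 0, "z": 0.1, "ax": 0, "ay": 0, "az": 0, "hand": 5}])

```text
clock: 13.8
eef_pos: [431.1, -208.9, 53.0]
tcp_rot: [-3.142, 0.0, 2.761]
contact_force: [-1.0, 1.0, 5.9]
opening: 0.165
grasp_force: 88.8
```

>>> drive_tool(plan=[{"x": 0, "y": 0, "z": 0.03, "ax": 0, "ay": 0, "az": 0, "hand": 5}, {"x": 0, "y": 0, "z": 0.06, "ax": 0, "ay": 0, "az": 0, "hand": 5}, {"x": 0, "y": 0, "z": 0.06, "ax": 0, "ay": 0, "az": 0, "hand": 5}])

```text
clock: 14.1
eef_pos: [431.1, -208.9, 50.1]
tcp_rot: [-3.142, 0.0, 2.761]
contact_force: [-2.2, 0.7, 8.7]
opening: 0.167
grasp_force: 89.2
```

>>> drive_tool(plan=[{"x": 0, "y": 0, "z": 0.015, "ax": 0, "ay": 0, "az": 0, "hand": 5}, {"x": 0, "y": 0, "z": 0.02, "ax": 0, "ay": 0, "az": 0, "hand": 5}, {"x": 0, "y": 0, "z": 0.02, "ax": 0, "ay": 0, "az": 0, "hand": 5}])

```text
clock: 14.4
eef_pos: [431.1, -208.9, 49.8]
tcp_rot: [-3.142, 0.0, 2.761]
contact_force: [-4.9, 2.2, 17.4]
opening: 0.158
grasp_force: 90.8
```

>>> drive_tool(plan=[{"x": 0, "y": 0, "z": 0, "ax": 0, "ay": 0, "az": 0, "hand": 5}, {"x": 0, "y": 0, "z": 0, "ax": 0, "ay": 0, "az": 0, "hand": 5}, {"x": 0, "y": 0, "z": 0, "ax": 0, "ay": 0, "az": 0, "hand": 5}, {"x": 0, "y": 0, "z": 0, "ax": 0, "ay": 0, "az": 0, "hand": 5}])

```text
clock: 14.8
eef_pos: [431.1, -208.9, 49.8]
tcp_rot: [-3.142, 0.0, 2.761]
contact_force: [-4.5, 1.5, 16.6]
opening: 0.16
grasp_force: 90.8
```

```bash
python3 -c "
from h import *
s=monitor.sense(); print(pose()[0],s['contact_force'],s['wrist_torque'],s['tcp_rot'])
snap('w8'); a=cv2.resize(cv2.imread('pics/w8.png')[100:300,200:440],(600,500),interpolation=cv2.INTER_CUBIC)
cv2.imwrite('pics/end.png',a)
s=monitor.sense(); print(s['contact_force'])"
```

```text
[ 431.10168262 -208.89778764   49.75304368] [-4.49296707  1.4704063  16.55188661] [ 0.3574773   0.71391222 -0.00271793] [-3.14154427e+00  2.52930119e-04  2.76120541e+00]
[ 431.1 -208.9   49.8] [-3.1415e+00  3.0000e-04  2.7612e+00]
[-5.51198681  1.31462402 17.10164287]
```

View pics/end.png

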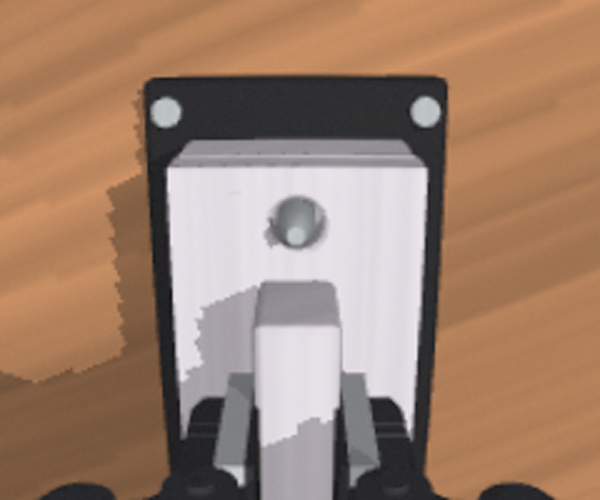

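The near dowel stands up through the lid hole at (297,225) and the lid is on the block. There's some sideways load (about 5 N), so I'll ease up slightly, shift and press again.

>>> drive_tool(plan=[{"x": 0, "y": 0, "z": -0.05, "ax": 0, "ay": 0, "az": 0, "hand": 5}, {"x": 0.02, "y": 0, "z": -0.06, "ax": 0, "ay": 0, "az": 0, "hand": 5}, {"x": 0.02, "y": 0, "z": -0.06, "ax": 0, "ay": 0, "az": 0, "hand": 5}, {"x": 0.02, "y": 0, "z": -0.06, "ax": 0, "ay": 0, "az": 0, "hand": 5}])

```text
clock: 15.25
eef_pos: [431.1, -208.9, 52.5]
tcp_rot: [-3.142, 0.002, 2.761]
contact_force: [0.7, 0.2, 6.2]
opening: 0.158
grasp_force: 89.1
```

```bash
python3 -c "
from h import *
s=monitor.sense(); print(pose()[0],s['contact_force'],s['wrist_torque'],s['tcp_rot'])"
```

```text
[ 431.0544326  -208.89646666   52.47432263] [0.69566228 0.2417319  6.19484795] [ 0.12469373 -0.04287588  0.00559129] [-3.14154191e+00  2.13435782e-03  2.76108924e+00]
```

>>> drive_tool(plan=[{"x": 0, "y": 0, "z": 0.03, "ax": 0, "ay": 0, "az": 0, "hand": 5}, {"x": 0, "y": 0, "z": 0.05, "ax": 0, "ay": 0, "az": 0, "hand": 5}, {"x": 0, "y": 0, "z": 0.06, "ax": 0, "ay": 0, "az": 0, "hand": 5}, {"x": 0, "y": 0, "z": 0.06, "ax": 0, "ay": 0, "az": 0, "hand": 5}, {"x": 0, "y": 0, "z": 0.06, "ax": 0, "ay": 0, "az": 0, "hand": 5}])

```text
clock: 15.75
eef_pos: [431.1, -208.9, 49.7]
tcp_rot: [-3.142, 0.002, 2.761]
contact_force: [-1.9, 1.3, 12.3]
opening: 0.164
grasp_force: 90.1
```

```bash
python3 -c "
from h import *
s=monitor.sense(); print(pose()[0],s['contact_force'],s['wrist_torque'],s['tcp_rot'])"
```

```text
[ 431.05306385 -208.87627351   49.73662647] [-1.93170421  1.33884535 12.25668185] [0.19935685 0.15885422 0.01541992] [-3.14152066e+00  2.04991788e-03  2.76113192e+00]
```

>>> drive_tool(plan=[{"x": 0, "y": 0, "z": 0.01, "ax": 0, "ay": 0, "az": 0, "hand": 5}, {"x": 0, "y": 0, "z": 0.01, "ax": 0, "ay": 0, "az": 0, "hand": 5}, {"x": 0, "y": 0, "z": 0.01, "ax": 0, "ay": 0, "az": 0, "hand": 5}, {"x": 0, "y": 0, "z": 0.01, "ax": 0, "ay": 0, "az": 0, "hand": 5}])

```text
clock: 16.15
eef_pos: [431.1, -208.9, 49.7]
tcp_rot: [-3.142, 0.002, 2.761]
contact_force: [-3.3, 2.2, 21.5]
opening: 0.163
grasp_force: 91.3
```

```bash
python3 -c "
from h import *
s=monitor.sense(); print(pose()[0],s['contact_force'],s['wrist_torque'],s['tcp_rot'])"
```

```text
[ 431.09333655 -208.88592654   49.74482627] [-3.3493448   2.16960384 21.50483304] [0.37128107 0.59127585 0.01657894] [-3.14156368e+00  2.17712382e-03  2.76109181e+00]
```

>>> drive_tool(plan=[{"x": 0, "y": 0, "z": -0.005, "ax": 0, "ay": 0, "az": 0, "hand": 5}, {"x": 0, "y": 0, "z": -0.005, "ax": 0, "ay": 0, "az": 0, "hand": 5}, {"x": 0, "y": 0, "z": -0.005, "ax": 0, "ay": 0, "az": 0, "hand": 5}, {"x": 0, "y": 0, "z": -0.005, "ax": 0, "ay": 0, "az": 0, "hand": 5}])

```text
clock: 16.55
eef_pos: [431.1, -208.9, 49.8]
tcp_rot: [-3.142, 0.002, 2.761]
contact_force: [-2.8, 1.4, 17.0]
opening: 0.165
grasp_force: 90.3
```

```bash
python3 -c "
from h import *
for _ in range(4):
    imaging.grab_frame('side'); s=monitor.sense(); print(pose()[0],s['contact_force'],s['wrist_torque'])"
```

```text
[ 431.07624489 -208.89501573   49.73753047] [-2.89278668  1.2098767  16.51780515] [0.31001077 0.4236873  0.03424393]
[ 431.06843265 -208.86895491   49.74565557] [-2.28362509  1.76944106 15.90694851] [ 0.27128606  0.42951413 -0.03552006]
[ 431.05732409 -208.88072863   49.74263244] [-2.85220077  2.39638655 16.34259262] [ 0.25190991  0.42223857 -0.02797533]
[ 431.09190597 -208.90950178   49.74684254] [-2.79711306  1.2042057  16.44319059] [ 0.24581629  0.43225275 -0.0085352 ]
```

Steady at about 16.5 N and seated.

```bash
python3 -c "
from rig import r
print(r.sign_off())"
```

```text
the job is handed in; nothing more can be done
None
```

The broken lid lies flat in the scrap tray, and the right-hand sound lid is on both dowels, held shut at about 16.5 N; I signed off at about 17 s without letting go.

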